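# Fit a fresh filter in the oven's water-filter housing

### The arm

A 6-joint arm with a two-finger parallel gripper is mounted at the origin on the work surface. World frame = base frame: x ahead of the robot, y to its left, z up, the work surface at z = 0. Lengths are in m, angles in rad, forces in N, time in s.
With the tool pointing down it reaches from about 0.25 to 0.775 m from the base axis. Payload 4 kg.
Tool frame: the origin (TCP) lies at the very end of the fingers, on their centre line; the grasp point (between the pads) lies 19 mm behind it (robot.hold_point_z is the distance from the TCP to the grasp point, in m); z points along the fingers, y is the line along which they close (so a half turn about z gives the same grasp; the last joint's range is limited). The gripper opens to 94 mm and grips with 3 to 60 N. Pads are 16 mm wide; open, the fingers measure 119 mm over their backs; the gripper's body (75 mm by 177 mm) begins 78 mm behind the grasp point.
Start: joints at [-1.376, 0.087, 1.371, -0, 1.684, -0.103], TCP at [0.161, -0.526, 0.206] pointing down, gripper open.
Joint ranges: [-3.1, 3.1], [-0.76, 2.03], [0.27, 2.55], [-1.08, 4.22], [0.17, 2.65], [-2.57, 2.57]. Speed limits (rad/s): [2.79, 2.79, 3.14, 3.14, 3.14, 3.14].

### API

Orientations are given as [roll, pitch, yaw] about the fixed x, y, z axes, in that order (R = Rz(yaw) Ry(pitch) Rx(roll)).
In Python, from bench import robot gives the robot as it stands.
- The arm moves only by the tool carry_out, never from a script. Its argument "steps" is a list of rows, each a list of 3 entries, a list of its own where there are three numbers: the shift along the tool's x, y, z in m, then the turn about the tool's z in units of 10 degrees (1.0 is 10 degrees), then the closure, from -1 (fully open) to 1 (shut). In form: [[[tx, ty, tz], roll, jaw], ...]. A call has 1 to 10 rows; each row is the pose to reach, as a shift and turn from the pose commanded when the call began, along the tool's axes at that moment; what a row does not reach only later rows make up. A row lasts 1/8 s, in which the tool goes at most 62.5 mm and 10.7 degrees, less where a joint would pass 70% of its speed; a pose out of reach is approached as far as the arm can. A call with a gripper value outside its range is refused whole. The fingers move at their own pace and stop on an object; the grip force is fixed at half the most. Time passes only in rows, so rows that repeat a pose let the fingers close. It gives the time, the measured TCP pose, the force, the opening and the grip force at its end, in the units of the state.
- robot.get_obs(): the state, without advancing time (a new reading comes with each control period).
- robot.snapshot(name): name is "scene" or "top" or "wrist"; returns a dict with "image" (384x512x3 uint8, red, green, blue), "z_map" (384x512 float32, m along the optical axis (not along the pixel's ray), 0 where there is no reading), "mtx" (3x3 intrinsics, pixels), "R" (3x3) and "t" (3): a world point X has camera coordinates R X + t. Camera axes: x right, y down, z forward; pixel columns grow to the right and rows downward; lengths in m; the calibration is good to about 2 mm. A picture is of the moment at which its call begins.
- robot.close_job(): hands the job in; it is judged then, once.
The state is a dict: "time": time; "joint_positions": joint angles; "qvel": joint speeds; "joint_torque": joint torques, N m; "tool_pos": TCP position; "ee_rot": TCP orientation; "wrist_force": force on the tool from outside, world axes, zero at the start; "wrist_torque": the same for the moment, N m; "width": finger opening in m; "finger_force": force on a finger pad.
Only numpy, scipy, OpenCV 4.12 (cv2) and the standard library are available. Lean on these libraries where they do the work, as an engineer would, in place of code of your own. Each camera call takes 0.05 s, during which the arm holds its last target. There are 200 camera calls.

### The job

Reassemble the oven's water filter: put the perforated steel strainer into the bottom of the steel housing first, then the new white cartridge on top of it, and leave the spent brown cartridge where it is. Then set the blue retaining ring over the housing with its orange bar in line with the two yellow marks and screw it down clockwise until the bar points at the red marks, so that the stack stays clamped when you let go; do not push other things about.

Things in the scene. Friction and masses are not known exactly. Their poses are not given: they have to be found in the camera images.
- housing_mouth (a point): Centre of the open top of the steel filter housing, a fixed upright barrel: bore 84 mm, outside 91 mm (108 mm over its thread ramps), rim 52 mm above the table, 30 mm deep to the spring seat. Foot 142 mm across, 12 mm high. z is up; +x and -x point at the two yellow marks on the foot. Fingers may go inside the bore, opened to at most 35 mm between the pads.
- yellow_mark (a point): One of two opposite yellow marks on the foot, 65 mm from the axis, on the housing's +x side. With the bar in line with them (within 12 degrees) the ring drops straight over the barrel and rests on the cartridge.
- red_mark (a point): One of two opposite red marks on the foot, 77 degrees (1.34 rad) clockwise, seen from above, of a yellow mark, 65 mm from the axis. Turned clockwise from the yellow marks, the ring is slack for about 0.6 rad, then the thread draws it down 4 to 5 mm until about 1.2 rad, then it stays level up to a hard stop at 1.43 rad.
- seat (a joint): The spring seat, a grey disc that is the floor of the barrel: 0 m when up (top 30 mm below the rim), grows as it is pressed down, at most 0.008 m. It takes 6 N to start and 0.5 N more for each mm; stays near 0 under the parts' weight; about 0.0045 m when the ring is fully home.
- strainer_stem (a point): The strainer: perforated steel disc 78 mm in diameter, 5 mm thick, with an upright round stem 11 mm thick at its centre, 22 mm above the disc (27 mm in all), about 0.12 kg. This point is the middle of the stem, 16 mm above the strainer's underside; z is up. It lies flat on the table, stem up. It can be lowered in by the stem.
- cartridge_stem (a point): The new cartridge: white pleated drum, 78 mm in diameter, 33 mm high, hollow and open below (it covers the strainer's stem and stands on its disc), with a round stem 11 mm thick rising 16 mm above its flat top (49 mm in all), about 0.13 kg. This point is the middle of the stem, 41 mm above its underside; z is up. Seated on the strainer, its flat top stands 8 mm above the rim.
- ring_bar (a point): Centre of the orange grip bar of the blue retaining ring, 59 mm above the ring's lower edge. Bar 88 mm long (along x), 16 mm thick, 16 mm high, 18 mm above the ring's top, on a post at each end. Ring 122 mm across, 33 mm high, 0.12 kg, 60 mm opening, two inward lugs under the bar's ends (a half turn is the same). Resting on the loaded housing this point is 39 mm above the rim; home, 34.5 mm.
- spent_stem (a point): The spent cartridge, brown, otherwise the same as the new one; this point is the middle of its stem, 41 mm above its underside. It is to stay where it is.
- jar: A small closed jar, 44 mm in diameter, 45 mm high; origin at the centre of its underside. Bystander.
- cup: A small steel cup, 64 mm in diameter, 60 mm high; origin at the centre of its underside. Bystander.
- brush: A brush 160 mm long lying flat; origin at the middle of its underside. Bystander.
- wrench: A wrench 150 mm long lying flat; origin at the middle of its underside. Bystander.
- timer: A white kitchen timer, 60 x 75 x 30 mm, lying flat; origin at the centre of its underside. Bystander.
- bowl: A steel bowl 180 mm in diameter, 70 mm high; origin at the centre of its underside. Bystander.
Not all that is in view belongs to the job. There is more than one size of the part that bears ring_bar; the job needs the largest.

How it is judged:
By the outcome, as a careful person would: the job done as asked, in the order asked, and still so for the second after the job is handed in, with the robot touching nothing.
It also fails if it takes over 72 s, if anything falls off the work surface, if the arm or the gripper's body presses on something with over 40 N, if the wrist force passes 120 N, or if a joint passes its speed limit or range.

## Working session

There is one attempt and no reset: what is moved stays moved. The work goes in short steps, Python scripts to look and compute and a tool call to move; the robot and the scene stay as the last step left them, time stands still between calls to the robot, and variables do not carry over. Pictures are saved under pics/ and viewed, at most 10 in all, crops included, and the job is handed in when it is done.

Besides the shell and the picture viewer there is one more tool, called after ">>>" in YAML: its name, and indented under it one key for each argument. carry_out: Moves the arm, as the interface text tells. Its arguments: {"type":"object","properties":{"steps":{"type":"array","items":{"type":"array"}}},"required":["steps"]}

```bash
ls; mkdir -p pics; python3 - <<'E'
from bench import robot
import cv2,numpy as np
for n in("scene","top"):
    s=robot.snapshot(n); cv2.imwrite(f"pics/{n}0.png",cv2.resize(s["image"][:,:,::-1],(800,600)))
    np.savez(f"/tmp/{n}.npz",**s)
    print(n,s["mtx"].round(1).tolist(),s["R"].round(3).tolist(),s["t"].round(3).tolist())
print(robot.get_obs())
E
```

```text
pics
scene [[381.2, 0.0, 258.5], [0.0, 381.2, 186.0], [0.0, 0.0, 1.0]] [[-0.799, 0.601, -0.008], [0.409, 0.534, -0.74], [-0.44, -0.595, -0.673]] [0.415, -0.139, 1.462]
top [[404.8, 0.0, 247.0], [0.0, 404.8, 191.9], [0.0, 0.0, 1.0]] [[0.018, -1.0, 0.012], [-0.998, -0.019, -0.067], [0.068, -0.011, -0.998]] [-0.037, 0.481, 1.05]
{'time': 0.1, 'joint_positions': array([-1.37606343e+00,  8.78979296e-02,  1.37209015e+00, -1.65633712e-05,
        1.68362478e+00, -1.03129946e-01]), 'qvel': array([-8.17284527e-04, -1.43657611e-03, -3.29552674e-03, -7.79044667e-05,
       -1.19515766e-03,  9.07885323e-04]), 'joint_torque': array([ 1.97770285e-03, -3.41250944e+01, -3.03302550e+01,  7.19951419e-02,
        3.03546712e-02, -9.23087987e-05]), 'tool_pos': array([ 0.16128973, -0.52529545,  0.20441862]), 'ee_rot': array([-3.13958149e+00, -1.91600097e-04,  2.97860799e-01]), 'wrist_force': array([-0.607774  , -0.4450407 , -0.01775094]), 'wrist_torque': array([ 0.04433447, -0.00198917, -0.00310108]), 'finger_force': 0.0, 'width': 0.0940299081035334}
```

View pics/top0.png

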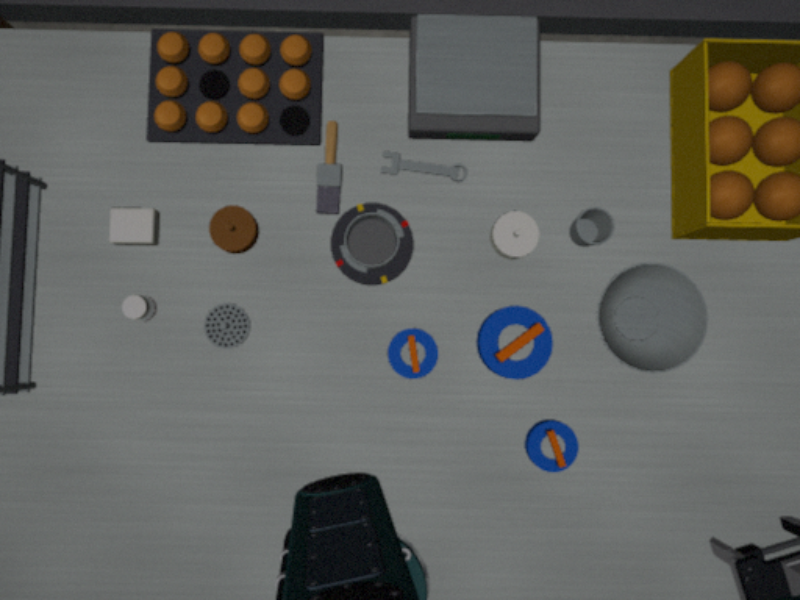

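View pics/scene0.png

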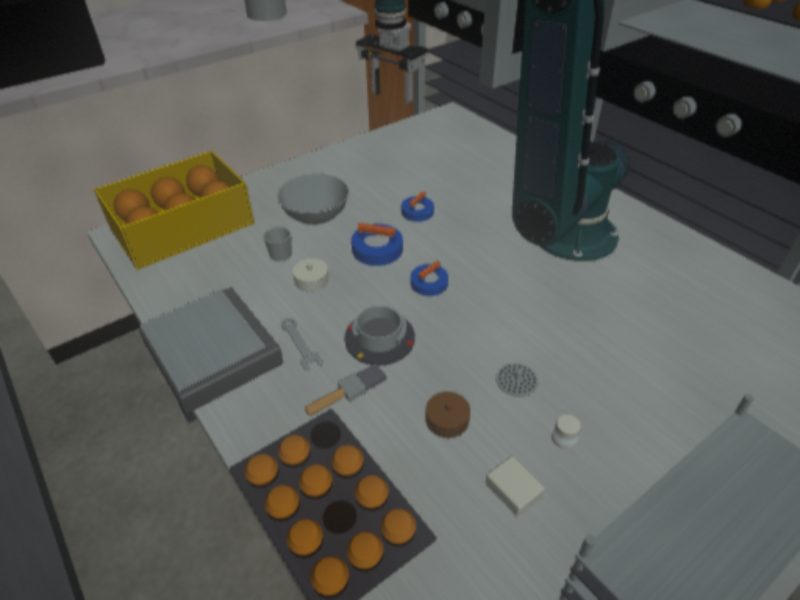

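The top view shows (in 800x600 display pixels) the housing at (372,243), the strainer at (228,325), the new white cartridge at (516,234) and the spent one at (233,229). The large ring is at (515,342) and the two decoy rings are at (413,353) and (552,446). The scene view agrees.

```bash
cat > h.py <<'E'
import numpy as np,cv2
from bench import robot
def px2w(s,uv,z):
    uv=np.atleast_2d(np.asarray(uv,float)); K,R,t=s["mtx"],s["R"],s["t"]
    d=np.c_[uv,np.ones(len(uv))]@np.linalg.inv(K).T@R; c=-R.T@t
    return c+d*((z-c[2])/d[:,2])[:,None]
def w2px(s,X):
    p=(s["R"]@np.asarray(X,float)+s["t"]); p=s["mtx"]@p; return p[:2]/p[2]
def masks(s):
    h=cv2.cvtColor(s["image"],cv2.COLOR_RGB2HSV).astype(int); H,S,V=h[...,0],h[...,1],h[...,2]
    return dict(blue=(H>100)&(H<130)&(S>120),orange=(H>3)&(H<16)&(S>150)&(V>80),
      yellow=(H>20)&(H<35)&(S>150)&(V>80),red=((H<4)|(H>174))&(S>150)&(V>60))
def blobs(m,amin=5):
    n,l,st,c=cv2.connectedComponentsWithStats(m.astype(np.uint8))
    return [(st[i,4],c[i],l==i) for i in range(1,n) if st[i,4]>=amin]
def near(s,X,r):  # pixel mask around a world point
    u=w2px(s,X); yy,xx=np.mgrid[:384,:512]; return np.hypot(xx-u[0],yy-u[1])<r
def outer(m,s,z):  # circle centre of largest contour on plane z (enclosing ellipse)
    c=max(cv2.findContours(m.astype(np.uint8),cv2.RETR_EXTERNAL,cv2.CHAIN_APPROX_NONE)[0],key=len)
    w=px2w(s,cv2.convexHull(c)[:,0],z)[:,:2]
    (x,y),r=cv2.minEnclosingCircle(w.astype(np.float32)); return np.round([x,y,r],4)
def circ(m,s,z):
    c=max(cv2.findContours(m.astype(np.uint8),cv2.RETR_EXTERNAL,cv2.CHAIN_APPROX_NONE)[0],key=len)
    w=px2w(s,c[:,0],z)[:,:2]; A=np.c_[2*w,np.ones(len(w))]
    p=np.linalg.lstsq(A,(w**2).sum(1),rcond=None)[0]; return np.round([p[0],p[1],np.sqrt(p[2]+p[0]**2+p[1]**2)],4)
E
python3 - <<'E'
from h import *
s=dict(np.load("/tmp/top.npz")); M=masks(s)
for n,z in(("yellow",.012),("red",.012),("orange",.067),("blue",.033)):
    for a,c,m in blobs(M[n],3):
        if c[1]>120 and c[0]<400:
            w=px2w(s,c,z)[0]; print(n,a,c.round(1),w.round(4),end=' ')
            if n=="orange":
                p=px2w(s,np.argwhere(m)[:,::-1],z)[:,:2]; v=np.linalg.svd(p-p.mean(0),full_matrices=False)[2][0]; print('ang',np.arctan2(v[1],v[0]))
            elif n=="blue": print(circ(m,s,z))
            else: print()
g=cv2.cvtColor(s["image"],cv2.COLOR_RGB2HSV)
W=(g[...,2]>150)&(g[...,1]<40)
print('V near cart',s["image"][150,325],s["image"][165,320],'table',s["image"][190,330])
P=s["z_map"]
yy,xx=np.mgrid[:384,:512]; K=s["mtx"]
X=np.stack([(xx-K[0,2])/K[0,0]*P,(yy-K[1,2])/K[1,1]*P,P],-1)
X=(X-s["t"])@s["R"]; print('table z',np.median(X[300:330,60:150,2]))
for n,u,z in(("cart",(330,150),.033),("spent",(149,147),.033),("strainer",(146,208),.005)):
    m=(np.hypot(xx-u[0],yy-u[1])<24)&(X[...,2]>z*.6)
    b=max(blobs(m),key=lambda b:b[0]); print(n,b[0],circ(b[2],s,z),px2w(s,b[1],z)[0].round(4), np.median(X[b[2]][:,2]))
E
```

```text
yellow 15 [230.4 132.6] [0.64   0.0188 0.012 ] 
yellow 17 [245.4 178.3] [ 0.5182 -0.0236  0.012 ] 
red 15 [258.5 142.9] [ 0.6139 -0.0566  0.012 ] 
red 17 [217.  167.9] [0.5445 0.0523 0.012 ] 
orange 441 [148.3 146. ] [0.5898 0.223  0.067 ] ang 2.832426210711897
orange 3 [147. 144.] [0.5947 0.2265 0.067 ] ang -3.106813436944402
orange 215 [332.4 218.6] [ 0.4155 -0.243   0.067 ] ang 2.2253351158424044
orange 86 [264.3 226.2] [ 0.3936 -0.0727  0.067 ] ang -2.972357934003035
orange 100 [355.6 286.9] [ 0.2477 -0.3012  0.067 ] ang -2.7910478099434974
blue 1213 [328.4 219. ] [ 0.4146 -0.24    0.033 ] [ 0.4153 -0.242   0.0599]
blue 535 [263.9 225.8] [ 0.394  -0.0733  0.033 ] [ 0.3939 -0.0734  0.0396]
blue 601 [352.  284.3] [ 0.2486 -0.3015  0.033 ] [ 0.2471 -0.3032  0.0412]
blue 3 [214. 307.] [0.186  0.0503 0.033 ] [ 0.0737 -0.0645  0.1606]
blue 6 [212.3 310.2] [0.178  0.0544 0.033 ] [0.1781 0.0549 0.0038]
blue 4 [234.2 311.8] [ 0.1749 -0.0013  0.033 ] [ 0.1743 -0.0026  0.0026]
blue 3 [211.3 318. ] [0.1584 0.0565 0.033 ] [0.1597 0.0536 0.0039]
blue 3 [220.  316.7] [0.1621 0.0346 0.033 ] [0.1
[... 2666 characters left out ...]
[ 0.0255 -0.0557  0.0045]
blue 4 [261.5 372.2] [ 0.0262 -0.073   0.033 ] [ 0.031  -0.0697  0.0067]
blue 4 [204.8 372.5] [0.0237 0.0697 0.033 ] [0.0227 0.0694 0.0025]
blue 3 [228.3 373. ] [0.0233 0.0105 0.033 ] [0.0246 0.0076 0.0039]
blue 3 [246.7 376.7] [ 0.0149 -0.0358  0.033 ] [ 0.0153 -0.0354  0.0018]
blue 3 [229.  380.7] [0.0046 0.0084 0.033 ] [0.0075 0.0097 0.004 ]
V near cart [148 144 141] [115 117 118] table [117 119 118]
table z 0.0006191743225353424
cart 714 [ 0.5966 -0.2409  0.0386] [ 0.5965 -0.2409  0.033 ] 0.03376450499438772
spent 728 [0.5967 0.2312 0.0387] [0.5966 0.2312 0.033 ] 0.033410377708000094
strainer 625 [0.4354 0.2423 0.0374] [0.4353 0.2422 0.005 ] 0.005884565832263605
```

>>> carry_out:
  steps:
    - [[0.244, -0.327, 0], -7.3, -1]
    - [[0.244, -0.327, 0], -7.3, -1]
    - [[0.244, -0.327, 0], -7.3, -1]
    - [[0.244, -0.327, 0], -7.3, -1]
    - [[0.244, -0.327, 0], -7.3, -1]
    - [[0.244, -0.327, 0], -7.3, -1]
    - [[0.244, -0.327, 0], -7.3, -1]
    - [[0.244, -0.327, 0], -7.3, -1]
    - [[0.244, -0.327, 0], -7.3, -1]

```text
time: 1.23
tool_pos: [0.2984, -0.1422, 0.2052]
ee_rot: [-3.141, 0.0, 1.57]
wrist_force: [-0.3, 0.5, -0.7]
width: 0.0941
finger_force: 0.0
```

>>> carry_out:
  steps:
    - [[0.384, 0.137, 0], 0, 0.3]
    - [[0.384, 0.137, 0], 0, 0.3]
    - [[0.384, 0.137, 0], 0, 0.3]
    - [[0.384, 0.137, 0], 0, 0.3]
    - [[0.384, 0.137, 0], 0, 0.3]
    - [[0.384, 0.137, 0], 0, 0.3]
    - [[0.384, 0.137, 0], 0, 0.3]
    - [[0.384, 0.137, 0], 0, 0.3]
    - [[0.384, 0.137, 0], 0, 0.3]

```text
time: 2.35
tool_pos: [0.4358, 0.2408, 0.2049]
ee_rot: [-3.141, 0.001, 1.569]
wrist_force: [0.2, -0.0, 0.4]
width: 0.033
finger_force: 0.0
```

```bash
python3 - <<'E'
from h import *
s=robot.snapshot("wrist"); cv2.imwrite("pics/w1.png",s["image"][:,:,::-1]); np.savez("/tmp/w1.npz",**s)
o=robot.get_obs(); print(o["tool_pos"],o["ee_rot"],o["width"])
print((-s["R"].T@s["t"]).round(3), s["R"].round(2).tolist(), w2px(s,[.4353,.2422,.005]),w2px(s,[.4353,.2422,.027]))
E
```

```text
[0.43567442 0.24074375 0.20524098] [-3.14121308e+00  8.98179400e-04  1.56884669e+00] 0.03303368926180043
[0.436 0.317 0.383] [[1.0, -0.0, -0.0], [-0.0, -0.96, 0.26], [-0.0, -0.26, -0.96]] [249.88690577 170.47907939] [249.85090031 173.59671549]
```

View pics/w1.png

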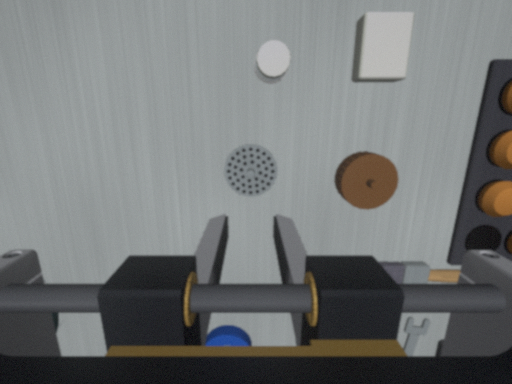

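The wrist view shows the strainer at (250,170) between the finger lines, which matches the prediction. The jar is at (273,58) and the spent cartridge at (367,181). I'll refine the strainer position from the wrist depth.

```bash
cat >> h.py <<'E'
def cloud(s):
    P=s["z_map"]; yy,xx=np.mgrid[:384,:512]; K=s["mtx"]
    X=np.stack([(xx-K[0,2])/K[0,0]*P,(yy-K[1,2])/K[1,1]*P,P],-1); return (X-s["t"])@s["R"]
def disc(s,X0,zlo,zhi,z,r):
    X=cloud(s); m=(np.hypot(X[...,0]-X0[0],X[...,1]-X0[1])<r)&(X[...,2]>zlo)&(X[...,2]<zhi)&(s["z_map"]>0)
    b=max(blobs(m),key=lambda b:b[0]); return b[0],circ(b[2],s,z),X[b[2]].mean(0).round(4)
E
python3 - <<'E'
from h import *
s=dict(np.load("/tmp/w1.npz"))
print(disc(s,(.4353,.2422),.003,.05,.005,.06)); print(disc(s,(.4353,.2422),.015,.05,.027,.03))
X=cloud(s); print(np.median(X[100:110,200:240,2]))
E
```

```text
(np.int32(1975), array([0.4362, 0.2417, 0.0375]), array([0.4361, 0.2423, 0.0048]))
(np.int32(59), array([0.4361, 0.243 , 0.0054]), array([0.4361, 0.2425, 0.0248]))
-0.001044037677172354
```

>>> carry_out:
  steps:
    - [[0.001, 0.0, 0.06], 0, 0.3]
    - [[0.001, 0.0, 0.12], 0, 0.3]
    - [[0.001, 0.0, 0.16], 0, 0.3]
    - [[0.001, 0, 0.18], 0, 0.3]
    - [[0.001, 0, 0.19], 0, 0.3]
    - [[0.001, 0, 0.196], 0, 0.3]
    - [[0.001, 0, 0.196], 0, 1]
    - [[0.001, 0, 0.196], 0, 1]
    - [[0.001, 0, 0.196], 0, 1]
    - [[0.001, 0, 0.196], 0, 1]

```text
time: 3.65
tool_pos: [0.4359, 0.2438, 0.0104]
ee_rot: [3.14, -0.0, 1.572]
wrist_force: [0.1, -0.2, 3.7]
width: 0.0099
finger_force: 30.0
```

>>> carry_out:
  steps:
    - [[0, 0, -0.01], 0, 1]
    - [[0, 0, -0.06], 0, 1]
    - [[0, 0, -0.12], 0, 1]
    - [[-0.05, 0.03, -0.12], 0, 1]
    - [[-0.1, 0.06, -0.12], 0, 1]
    - [[-0.15, 0.09, -0.12], 0, 1]
    - [[-0.2, 0.12, -0.12], 0, 1]
    - [[-0.235, 0.14, -0.12], 0, 1]
    - [[-0.245, 0.143, -0.12], 0, 1]
    - [[-0.245, 0.143, -0.12], 0, 1]

```text
time: 4.9
tool_pos: [0.5781, -0.0012, 0.1292]
ee_rot: [-3.14, -0.001, 1.571]
wrist_force: [-0.5, 0.6, -1.7]
width: 0.0101
finger_force: 30.0
```

```bash
cat > look.py <<'E'
import sys
from h import *
n=sys.argv[1]; s=robot.snapshot("wrist"); cv2.imwrite(f"pics/{n}.png",s["image"][:,:,::-1]); np.savez(f"/tmp/{n}.npz",**s)
o=robot.get_obs(); print(o["time"],o["tool_pos"].round(4),o["ee_rot"].round(4),o["width"].round(4),o["wrist_force"].round(1))
M=masks(s); P={}
for c in("yellow","red"):
    for a,u,m in blobs(M[c],10):
        w=px2w(s,u,.012)[0]
        if np.hypot(w[0]-.579,w[1]+.002)<.085: print(c,a,u.round(1),w.round(4))
E
python3 look.py w2; python3 - <<'E'
from h import *
s=dict(np.load("/tmp/w2.npz")); t=robot.get_obs()["tool_pos"]
print(disc(s,t,t[2]-.012,t[2]+.003,t[2]-.004,.045))
print(disc(s,(.579,-.002),.04,.06,.052,.065))
E
```

```text
(np.int32(4852), array([0.5785, 0.002 , 0.0313]), array([0.5785, 0.0093, 0.1229]))
(np.int32(670), array([ 0.5797, -0.0041,  0.0459]), array([0.5793, 0.0231, 0.0485]))Traceback (most recent call last):
  File "look.py", line 4, in <module>
    o=robot.get_obs(); print(o["time"],o["tool_pos"].round(4),o["ee_rot"].round(4),o["width"].round(4),o["wrist_force"].round(1))
                                                                                   ^^^^^^^^^^^^^^^^
AttributeError: 'float' object has no attribute 'round'
```

View pics/w2.png

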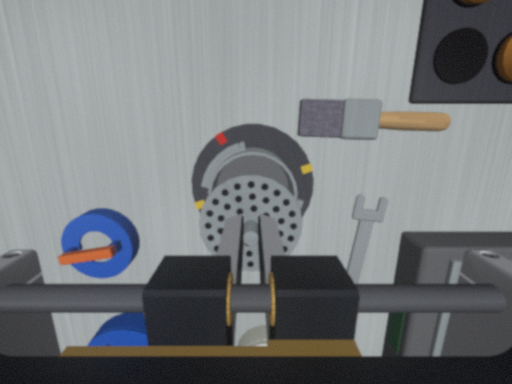

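The strainer is held, with its stem between the fingers at about (250,235), over the housing. The yellow marks are at (307,169) and (200,204), and a red mark is at (221,139). Next I'll fit the held disc's offset from the TCP and the housing centre.

```bash
sed -i 's/o\["width"\].round(4)/round(o["width"],4)/' look.py
cat >> h.py <<'E'
from scipy.optimize import least_squares
def arc(s,X0,zlo,zhi,z,r,R,ymin):  # known-radius circle on the far (y>ymin) edge of a disc at height z
    X=cloud(s); m=(np.hypot(X[...,0]-X0[0],X[...,1]-X0[1])<r)&(X[...,2]>zlo)&(X[...,2]<zhi)&(s["z_map"]>0)
    b=max(blobs(m),key=lambda b:b[0])[2]
    c=max(cv2.findContours(b.astype(np.uint8),cv2.RETR_EXTERNAL,cv2.CHAIN_APPROX_NONE)[0],key=len)
    w=px2w(s,c[:,0],z)[:,:2]; w=w[w[:,1]>ymin]
    f=lambda p:np.hypot(w[:,0]-p[0],w[:,1]-p[1])-R
    q=least_squares(f,X0[:2],loss='soft_l1',f_scale=.001); return q.x.round(4),np.abs(q.fun).mean().round(4),len(w)
E
python3 - <<'E'
from h import *
s=dict(np.load("/tmp/w2.npz")); t=robot.get_obs()["tool_pos"]; print(t)
print(arc(s,t,t[2]-.012,t[2]+.003,t[2]-.0045,.06,.039,t[1]-.005))
M=masks(s)
for c in("yellow","red"):
    for a,u,m in blobs(M[c],10):
        w=px2w(s,u,.012)[0]
        if np.hypot(w[0]-.579,w[1]+.002)<.085: print(c,a,u.round(1),w.round(4))
X=cloud(s); m=(X[...,2]>t[2]-.012)&(X[...,2]<t[2]+.003)&(np.hypot(X[...,0]-t[0],X[...,1]-t[1])<.037)&(X[...,1]>t[1]+.005)
p=X[m]; print(np.linalg.lstsq(np.c_[p[:,:2]-t[:2],np.ones(len(p))],p[:,2],rcond=None)[0])
E
```

```text
[ 5.77930283e-01 -3.96098013e-04  1.29343691e-01]
(array([ 0.5785, -0.0043]), np.float64(0.0104), 243)
yellow 54 [305.9 168.4] [0.6411 0.0193 0.012 ]
yellow 28 [199.2 203.8] [ 0.5184 -0.023   0.012 ]
red 71 [220.9 138.3] [0.5459 0.0526 0.012 ]
[ 0.00070431 -0.02385489  0.12323573]
```

```bash
sed -i 's/w=w\[w\[:,1\]>ymin\]/w=w[(w[:,1]>ymin)\&(np.hypot(*(w-np.array(X0[:2])).T)>.8*R)]/' h.py
python3 - <<'E'
from h import *
s=dict(np.load("/tmp/w2.npz")); t=robot.get_obs()["tool_pos"]; print(t)
for ym in(-.005,.01,.02): print(arc(s,t,t[2]-.014,t[2]+.003,t[2]-.0065,.06,.039,t[1]+ym))
E
```

```text
[ 5.77930283e-01 -3.96098013e-04  1.29343691e-01]
(array([ 0.5785, -0.0036]), np.float64(0.0004), 150)
(array([ 0.5785, -0.0035]), np.float64(0.0003), 113)
(array([ 0.5785, -0.0034]), np.float64(0.0002), 86)
```

>>> carry_out:
  steps:
    - [[0.0015, 0.001, 0.02], 0, 1]
    - [[0.0015, 0.001, 0.04], 0, 1]
    - [[0.0015, 0.001, 0.055], 0, 1]
    - [[0.0015, 0.001, 0.065], 0, 1]
    - [[0.0015, 0.001, 0.072], 0, 1]
    - [[0.0015, 0.001, 0.079], 0, 1]
    - [[0.0015, 0.001, 0.086], 0, 1]
    - [[0.0015, 0.001, 0.092], 0, 1]
    - [[0.0015, 0.001, 0.095], 0, 1]
    - [[0.0015, 0.001, 0.095], 0, 1]

```text
time: 6.2
tool_pos: [0.5794, 0.0001, 0.0342]
ee_rot: [-3.141, 0.0, 1.572]
wrist_force: [0.0, -0.2, -0.9]
width: 0.0096
finger_force: 30.0
```

>>> carry_out:
  steps:
    - [[0, 0, 0.001], 0, 1]
    - [[0, 0, 0.0015], 0, 1]
    - [[0, 0, 0.0015], 0, 0.7]
    - [[0, 0, 0.0015], 0, 0.4]
    - [[0, 0, 0.0015], 0, 0.4]
    - [[0, 0, -0.02], 0, 0.4]
    - [[0, 0, -0.06], 0, 0.4]
    - [[0, 0, -0.12], 0, 0.4]
    - [[-0.06, 0, -0.15], 0, 0.4]
    - [[-0.06, 0, -0.15], 0, 0.4]

```text
time: 7.45
tool_pos: [0.5812, -0.0628, 0.1883]
ee_rot: [3.135, 0.002, 1.568]
wrist_force: [-0.4, 0.9, -0.1]
width: 0.0281
finger_force: 0.0
```

```bash
python3 look.py w3; python3 - <<'E'
from h import *
s=dict(np.load("/tmp/w3.npz"))
print(disc(s,(.5795,-.002),.0375,.06,.049,.02))
print(disc(s,(.5795,-.002),.02,.036,.027,.04))
X=cloud(s);m=(np.hypot(X[...,0]-.5795,X[...,1]+.002)<.035)&(X[...,2]<.036)&(X[...,2]>.015);p=X[m]-[.5795,-.002,0]
print(len(p),np.linalg.lstsq(np.c_[p[:,:2],np.ones(len(p))],p[:,2],rcond=None)[0])
s=robot.snapshot("top");np.savez("/tmp/t1.npz",**s); print(disc(s,(.596,-.241),.02,.06,.033,.06))
c=s["image"][100:230,180:380,::-1]; d=dict(np.load("/tmp/w3.npz"))["image"][:,:,::-1]
v=np.zeros((390,800,3),np.uint8); v[:260,:400]=cv2.resize(c,(400,260)); v[:300,400:]=cv2.resize(d,(400,300)); cv2.imwrite("pics/c1.png",v)
E
```

```text
7.5 [ 0.5803 -0.0616  0.1863] [3.1383e+00 9.0000e-04 1.5691e+00] 0.0283 [-0.4  1.  -0.2]
yellow 42 [295.6 112.1] [0.641  0.0193 0.012 ]
yellow 32 [202.5 145.7] [ 0.5195 -0.0233  0.012 ]
red 57 [220.8  84.6] [0.546  0.0524 0.012 ]
red 36 [274.  170.3] [ 0.615  -0.0567  0.012 ]
(np.int32(71), array([ 0.5801, -0.0019,  0.005 ]), array([ 0.5801, -0.0019,  0.0475]))
(np.int32(3025), array([ 0.5802, -0.0018,  0.0383]), array([ 0.5801, -0.0009,  0.0259]))
2423 [ 0.00098433 -0.00086333  0.02603931]
(np.int32(710), array([ 0.5966, -0.2409,  0.0385]), array([ 0.5964, -0.2408,  0.0337]))
```

View pics/c1.png

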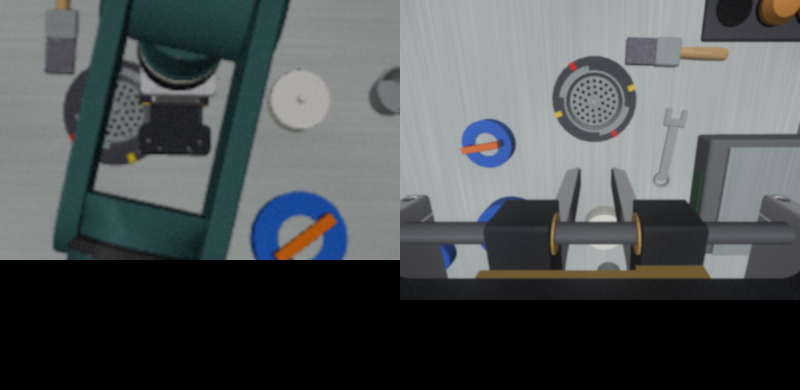

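The strainer is seated flat and central in the bore; its wrist-image fit is (0.580,-0.002). The cartridge comes next.

>>> carry_out:
  steps:
    - [[-0.06, 0.006, 0], 0, 0.4]
    - [[-0.12, 0.012, 0], 0, 0.4]
    - [[-0.179, 0.0175, 0], 0, 0.4]
    - [[-0.179, 0.0175, 0], 0, 0.4]
    - [[-0.179, 0.0175, 0], 0, 0.4]
    - [[-0.179, 0.0175, 0], 0, 0.4]

```text
time: 8.3
tool_pos: [0.5974, -0.2366, 0.184]
ee_rot: [-3.141, -0.001, 1.574]
wrist_force: [-0.4, -0.3, -0.4]
width: 0.0286
finger_force: 0.0
```

```bash
python3 look.py w4; python3 - <<'E'
from h import *
s=dict(np.load("/tmp/w4.npz"))
print(disc(s,(.597,-.2405),.042,.06,.049,.02),disc(s,(.597,-.2405),.02,.06,.033,.06),arc(s,(.597,-.2405),.02,.06,.033,.06,.039,-.2405))
E
```

```text
8.35 [ 0.5975 -0.2368  0.1844] [-3.1413e+00 -5.0000e-04  1.5744e+00] 0.0283 [-0.5  0.5 -0.1]
red 85 [265.6  26.3] [ 0.6147 -0.0572  0.012 ]
(np.int32(66), array([ 0.5983, -0.2425,  0.0051]), array([ 0.5983, -0.2428,  0.0477])) (np.int32(2788), array([ 0.5982, -0.2424,  0.0382]), array([ 0.5982, -0.2417,  0.0323])) (array([ 0.5982, -0.2433]), np.float64(0.0006), 85)
```

>>> carry_out:
  steps:
    - [[-0.0055, 0.0005, 0.05], 0, 0.4]
    - [[-0.0055, 0.0005, 0.1], 0, 0.4]
    - [[-0.0055, 0.0005, 0.13], 0, 0.4]
    - [[-0.0055, 0.0005, 0.142], 0, 0.4]
    - [[-0.0055, 0.0005, 0.148], 0, 0.4]
    - [[-0.0055, 0.0005, 0.148], 0, 0.4]
    - [[-0.0055, 0.0005, 0.148], 0, 1]
    - [[-0.0055, 0.0005, 0.148], 0, 1]
    - [[-0.0055, 0.0005, 0.148], 0, 1]
    - [[-0.0055, 0.0005, 0.148], 0, 1]

```text
time: 9.6
tool_pos: [0.5983, -0.2447, 0.0378]
ee_rot: [3.14, 0.001, 1.572]
wrist_force: [-1.0, -0.1, 4.2]
width: 0.0095
finger_force: 30.0
```

>>> carry_out:
  steps:
    - [[0, 0, -0.01], 0, 1]
    - [[0, 0, -0.06], 0, 1]
    - [[0, 0, -0.11], 0, 1]
    - [[0.06, -0.004, -0.11], 0, 1]
    - [[0.12, -0.008, -0.11], 0, 1]
    - [[0.18, -0.012, -0.11], 0, 1]
    - [[0.23, -0.018, -0.11], 0, 1]
    - [[0.24, -0.018, -0.11], 0, 1]
    - [[0.24, -0.018, -0.11], 0, 1]
    - [[0.24, -0.018, -0.11], 0, 1]

```text
time: 10.85
tool_pos: [0.5797, -0.0058, 0.1463]
ee_rot: [-3.141, 0.001, 1.57]
wrist_force: [0.7, 0.3, -1.5]
width: 0.0099
finger_force: 30.0
```

```bash
python3 look.py w5; python3 - <<'E'
from h import *
s=dict(np.load("/tmp/w5.npz")); t=robot.get_obs()["tool_pos"]
X=cloud(s); m=(X[...,2]>t[2]-.012)&(X[...,2]<t[2]+.003)&(np.hypot(X[...,0]-t[0],X[...,1]-t[1])<.037)&(X[...,1]>t[1]+.005)
p=X[m]; q=np.linalg.lstsq(np.c_[p[:,:2]-t[:2],np.ones(len(p))],p[:,2],rcond=None)[0]; print(q)
for ym in(0,.015): print(arc(s,t,t[2]-.02,t[2]+.003,q[2],.06,.039,t[1]+ym))
E
```

```text
10.9 [ 0.5797 -0.0059  0.1462] [-3.1412e+00  6.0000e-04  1.5698e+00] 0.0097 [ 1.2 -0.  -1.6]
yellow 42 [301.7 161.9] [0.6411 0.0191 0.012 ]
yellow 16 [200.  195.9] [ 0.5181 -0.0231  0.012 ]
red 60 [220.8 133.3] [0.5459 0.0523 0.012 ]
[ 0.00109908 -0.02146841  0.14098666]
(array([ 0.5801, -0.0033]), np.float64(0.0007), 161)
(array([ 0.5801, -0.0032]), np.float64(0.0006), 123)
```

```bash
python3 - <<'E'
from h import *
s=dict(np.load("/tmp/w5.npz")); t=robot.get_obs()["tool_pos"]
X=cloud(s); z=.141-.0215*(X[...,1]-t[1])
for h in(.0025,.004):
    m=(abs(X[...,2]-z)<h)&(np.hypot(X[...,0]-t[0],X[...,1]-t[1])<.06)
    b=max(blobs(m),key=lambda b:b[0])[2]
    c=max(cv2.findContours(b.astype(np.uint8),cv2.RETR_EXTERNAL,cv2.CHAIN_APPROX_NONE)[0],key=len)[:,0]
    w=px2w(s,c,.141)[:,:2]; w=w[(w[:,1]>t[1])&(np.hypot(*(w-t[:2]).T)>.031)]
    q=least_squares(lambda p:np.hypot(*(w-p).T)-.039,t[:2],loss='soft_l1',f_scale=.001); print(q.x,abs(q.fun).mean(),len(w))
# edge check by colour across the centre column
u=w2px(s,[.580,.035,.141]); print(u, s["image"][int(u[1])-12:int(u[1])+8,int(u[0]),0])
E
```

```text
[ 0.58010214 -0.0046803 ] 0.0004054113055756609 152
[ 0.58010944 -0.00458115] 0.0004110475390714923 152
[250.38708914 169.17929608] [112 131 130 116  98  92 113 132 140 142 152 161 162 166 184 196 196 198
 197 196]
```

>>> carry_out:
  steps:
    - [[0.0028, 0, 0.02], 0, 1]
    - [[0.0028, 0, 0.035], 0, 1]
    - [[0.0028, 0, 0.043], 0, 1]
    - [[0.0028, 0, 0.05], 0, 1]
    - [[0.0028, 0, 0.057], 0, 1]
    - [[0.0028, 0, 0.064], 0, 1]
    - [[0.0028, 0, 0.071], 0, 1]
    - [[0.0028, 0, 0.077], 0, 1]
    - [[0.0028, 0, 0.08], 0, 1]
    - [[0.0028, 0, 0.08], 0, 1]

```text
time: 12.15
tool_pos: [0.5794, -0.0015, 0.0662]
ee_rot: [-3.141, 0.0, 1.572]
wrist_force: [-0.2, -0.7, -1.0]
width: 0.0098
finger_force: 30.0
```

>>> carry_out:
  steps:
    - [[0, 0, 0.0015], 0, 1]
    - [[0, 0, 0.0015], 0, 1]
    - [[0, 0, 0.0015], 0, 0.7]
    - [[0, 0, 0.0015], 0, 0.4]
    - [[0, 0, 0.0015], 0, 0.4]
    - [[0, 0, -0.03], 0, 0.4]
    - [[0, 0, -0.08], 0, 0.4]
    - [[-0.06, 0, -0.13], 0, 0.4]
    - [[-0.08, 0, -0.13], 0, 0.3]
    - [[-0.08, 0, -0.13], 0, 0.3]

```text
time: 13.4
tool_pos: [0.5803, -0.0835, 0.1982]
ee_rot: [3.138, 0.001, 1.569]
wrist_force: [0.0, 0.4, -1.0]
width: 0.033
finger_force: 0.0
```

```bash
python3 look.py w6; python3 - <<'E'
from h import *
s=dict(np.load("/tmp/w6.npz"))
print(disc(s,(.5803,-.002),.068,.09,.076,.02)); print(disc(s,(.5803,-.002),.055,.068,.06,.06))
X=cloud(s);m=(np.hypot(X[...,0]-.5803,X[...,1]+.002)<.035)&(X[...,2]<.066)&(X[...,2]>.05);p=X[m]-[.5803,-.002,0]
print(len(p),np.linalg.lstsq(np.c_[p[:,:2],np.ones(len(p))],p[:,2],rcond=None)[0])
E
```

```text
13.45 [ 0.5797 -0.0821  0.1968] [ 3.1408e+00 -4.0000e-04  1.5701e+00] 0.0332 [-0.4 -0.4 -0.5]
yellow 36 [296.1  95.9] [0.6409 0.0191 0.012 ]
yellow 29 [204.3 129.6] [ 0.5195 -0.0234  0.012 ]
red 52 [222.2  68.2] [0.5458 0.0525 0.012 ]
red 33 [274.7 154.2] [ 0.6148 -0.0566  0.012 ]
(np.int32(79), array([ 5.802e-01, -3.000e-04,  4.900e-03]), array([ 5.802e-01, -3.000e-04,  7.490e-02]))
(np.int32(3624), array([ 5.802e-01, -2.000e-04,  3.800e-02]), array([0.5802, 0.0008, 0.059 ]))
2939 [-0.00054254  0.00072002  0.05897856]
```

>>> carry_out:
  steps:
    - [[-0.04, -0.04, 0], -1, 0.3]
    - [[-0.08, -0.08, 0], -2, 0.3]
    - [[-0.12, -0.12, 0], -3, 0.3]
    - [[-0.16, -0.164, 0], -3.75, 0.3]
    - [[-0.16, -0.164, 0], -3.75, 0.3]
    - [[-0.16, -0.164, 0], -3.75, 0.3]
    - [[-0.16, -0.164, 0], -3.75, 0.3]
    - [[-0.16, -0.164, 0], -3.75, 0.3]

```text
time: 14.45
tool_pos: [0.4167, -0.2406, 0.1962]
ee_rot: [3.141, -0.0, 2.229]
wrist_force: [-0.1, -0.3, -0.8]
width: 0.0329
finger_force: 0.0
```

```bash
python3 look.py w7; cat > bar.py <<'E'
import sys
from h import *
s=dict(np.load(f"/tmp/{sys.argv[1]}.npz")); z=float(sys.argv[2]); X0=np.array([float(a) for a in sys.argv[3:5]])
M=masks(s)["orange"]
for a,u,m in blobs(M,100):
    p=px2w(s,np.argwhere(m)[:,::-1],z)[:,:2]
    if np.hypot(*(p.mean(0)-X0))<.06:
        r=cv2.minAreaRect(p.astype(np.float32)*1000); v=np.linalg.svd(p-p.mean(0),full_matrices=False)[2][0]
        print("bar",a,p.mean(0).round(4),[np.round(x,1) for x in r],"ang",np.arctan2(v[1],v[0]).round(4))
X=cloud(s); p=X[M&(np.hypot(X[...,0]-X0[0],X[...,1]-X0[1])<.06)&(X[...,2]>z-.004)][:,:3]
if len(p)>30:
    v=np.linalg.svd(p[:,:2]-p[:,:2].mean(0),full_matrices=False)[2][0]; print("cloud top",len(p),p.mean(0).round(4),np.arctan2(v[1],v[0]).round(4))
E
python3 bar.py w7 .067 .4165 -.2425; python3 - <<'E'
from h import *
s=dict(np.load("/tmp/w7.npz")); M=masks(s)["blue"]
m=max((b for b in blobs(M,200)if np.hypot(*(px2w(s,b[1],.033)[0,:2]-[.4165,-.2425]))<.06),key=lambda b:b[0])[2]; print(outer(m,s,.033),circ(m,s,.033))
E
```

```text
14.5 [ 0.4166 -0.2408  0.1963] [ 3.1416e+00 -3.0000e-04  2.2284e+00] 0.0329 [ 0.   0.  -0.8]
yellow 59 [415.9  90.5] [ 0.5183 -0.0235  0.012 ]
red 71 [476.1  53.5] [0.5454 0.0522 0.012 ]
red 48 [446.4 156.3] [ 0.6144 -0.0566  0.012 ]
bar 694 [ 0.415  -0.2419] [array([ 415.3, -243.1]), array([11.8, 83.8]), np.float64(37.9)] ang -0.9123
cloud top 692 [ 0.4151 -0.2421  0.066 ] -0.9123
[ 0.4155 -0.2437  0.0605] [ 0.4159 -0.2434  0.0509]
```

View pics/w7.png

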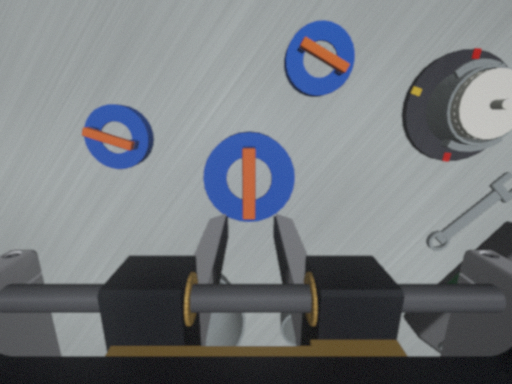

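The wrist view shows the large ring's bar vertical at (249,181), in line with the fingers, with the decoys at (118,137) and (320,58). Next I grip it.

>>> carry_out:
  steps:
    - [[-0.001, -0.002, 0.05], 0, 0.3]
    - [[-0.001, -0.002, 0.1], 0, 0.3]
    - [[-0.001, -0.002, 0.135], 0, 0.3]
    - [[-0.001, -0.002, 0.15], 0, 0.3]
    - [[-0.001, -0.002, 0.155], 0, 0.3]
    - [[-0.001, -0.002, 0.155], 0, 0.3]
    - [[-0.001, -0.002, 0.155], 0, 1]
    - [[-0.001, -0.002, 0.155], 0, 1]
    - [[-0.001, -0.002, 0.155], 0, 1]
    - [[-0.001, -0.002, 0.155], 0, 1]

```text
time: 15.75
tool_pos: [0.4157, -0.2441, 0.0427]
ee_rot: [3.141, 0.002, 2.226]
wrist_force: [0.4, 0.3, 5.7]
width: 0.0159
finger_force: 30.0
```

>>> carry_out:
  steps:
    - [[0, 0, -0.01], 0, 1]
    - [[0, 0, -0.05], 0, 1]
    - [[0, 0, -0.1], 0, 1]
    - [[0.01, 0.02, -0.138], -1, 1]
    - [[0.025, 0.075, -0.138], -2, 1]
    - [[0.04, 0.13, -0.138], -3, 1]
    - [[0.06, 0.18, -0.138], -4, 1]
    - [[0.075, 0.23, -0.138], -5, 1]
    - [[0.091, 0.278, -0.138], -6, 1]
    - [[0.091, 0.278, -0.138], -7, 1]

```text
time: 17.0
tool_pos: [0.5802, 0.0011, 0.178]
ee_rot: [3.14, -0.002, -2.825]
wrist_force: [-0.4, -1.0, -1.3]
width: 0.0157
finger_force: 30.0
```

```bash
python3 look.py w8; python3 bar.py w8 .205 .58 -.002; python3 - <<'E'
from h import *
o=robot.get_obs();print(o["joint_positions"].round(2))
E
```

```text
17.05 [ 5.796e-01 -4.000e-04  1.781e-01] [ 3.1408e+00 -3.0000e-03 -2.8227e+00] 0.0154 [-0.1  0.6 -2. ]
yellow 31 [247.  126.6] [ 0.5195 -0.0235  0.012 ]
bar 2552 [ 0.5715 -0.0021] [array([573.1,  -1.6]), array([73.5, 15.8]), np.float64(18.2)] ang 0.3196
cloud top 1657 [ 0.571  -0.0021  0.2027] 0.3146
[-0.1   0.16  1.34 -0.    1.64 -1.99]
```

View pics/w8.png

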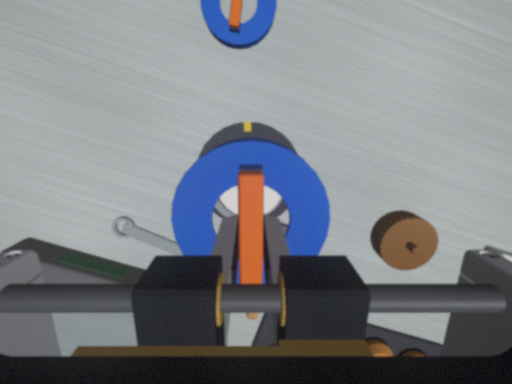

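The ring is held level over the housing, with its bar (250,225) in line with the yellow mark (247,127). I'll fit the ring's centre before lowering.

```bash
cat > ringc.py <<'E'
import sys
from h import *
s=dict(np.load(f"/tmp/{sys.argv[1]}.npz")); t=robot.get_obs()["tool_pos"]
X=cloud(s); m0=masks(s)["blue"]&(np.hypot(X[...,0]-t[0],X[...,1]-t[1])<.08)&(s["z_map"]>0)
m=m0&(X[...,2]>t[2]-.02)&(X[...,2]<t[2]-.001)&(np.hypot(X[...,0]-t[0],X[...,1]-t[1])<.055)
p=X[m]-[t[0],t[1],0]; q=np.linalg.lstsq(np.c_[p[:,:2],np.ones(len(p))],p[:,2],rcond=None)[0]; print("plane",q.round(4),"tcp",t.round(4))
m=m0&(abs(X[...,2]-q[2]-(X[...,:2]-t[:2])@q[:2])<.003)
b=max(blobs(m),key=lambda b:b[0])[2]
c=max(cv2.findContours(b.astype(np.uint8),cv2.RETR_EXTERNAL,cv2.CHAIN_APPROX_NONE)[0],key=len)[:,0]
w=px2w(s,c,q[2])[:,:2]; d=s["R"].T@[0,-1,0]; w=w[((w-t[:2])@d[:2]>0)&(np.hypot(*(w-t[:2]).T)>.05)]
f=least_squares(lambda p:np.hypot(*(w-p).T)-.061,t[:2],loss='soft_l1',f_scale=.001); print("ring",f.x.round(4),abs(f.fun).mean().round(4),len(w))
E
python3 ringc.py w8
```

```text
plane [-0.0062 -0.0019  0.1673] tcp [ 5.796e-01 -4.000e-04  1.781e-01]
ring [0.5812 0.001 ] 0.0007 225
```

>>> carry_out:
  steps:
    - [[0.002, -0.0025, 0.03], -0.1, 1]
    - [[0.002, -0.0025, 0.055], -0.1, 1]
    - [[0.002, -0.0025, 0.07], -0.1, 1]
    - [[0.002, -0.0025, 0.075], -0.1, 1]
    - [[0.002, -0.0025, 0.08], -0.1, 1]
    - [[0.002, -0.0025, 0.084], -0.1, 1]
    - [[0.002, -0.0025, 0.088], -0.1, 1]
    - [[0.002, -0.0025, 0.088], -0.1, 1]

```text
time: 18.05
tool_pos: [0.5784, -0.005, 0.0913]
ee_rot: [3.142, -0.0, -2.818]
wrist_force: [-0.1, 0.1, -1.2]
width: 0.0157
finger_force: 30.0
```

>>> carry_out:
  steps:
    - [[0, 0, 0.004], 0, 1]
    - [[0, 0, 0.008], 0, 1]
    - [[0, 0, 0.011], 0, 1]
    - [[0, 0, 0.013], 0, 1]
    - [[0, 0, 0.013], 0, 1]

```text
time: 18.68
tool_pos: [0.5784, -0.0051, 0.0782]
ee_rot: [3.141, -0.0, -2.818]
wrist_force: [-0.7, -0.4, -1.1]
width: 0.0159
finger_force: 30.0
```

>>> carry_out:
  steps:
    - [[0, 0, 0.001], 0, 1]
    - [[0, 0, 0.002], 0, 1]
    - [[0, 0, 0.003], 0, 1]
    - [[0, 0, 0.003], 0, 1]

```text
time: 19.18
tool_pos: [0.5788, -0.0051, 0.0761]
ee_rot: [-3.141, 0.001, -2.818]
wrist_force: [-0.2, -0.8, 1.9]
width: 0.0158
finger_force: 31.3
```

>>> carry_out:
  steps:
    - [[0, 0.0002, 0], 0.5, 1]
    - [[0, 0.0003, 0], 1, 1]
    - [[0, 0.0004, 0], 1.5, 1]
    - [[0, 0.0006, 0], 2, 1]
    - [[0, 0.0008, 0], 2.5, 1]
    - [[0, 0.001, 0], 3, 1]
    - [[0, 0.001, 0], 3.5, 1]
    - [[0, 0.001, 0.0005], 4, 1]
    - [[0, 0.001, 0.0005], 4, 1]

```text
time: 20.3
tool_pos: [0.5773, -0.0035, 0.0743]
ee_rot: [3.142, -0.003, 2.769]
wrist_force: [-2.6, 1.7, -0.7]
width: 0.0156
finger_force: 31.5
```

>>> carry_out:
  steps:
    - [[0.0005, 0.0002, 0.0004], 0.4, 1]
    - [[0.001, 0.0004, 0.001], 0.8, 1]
    - [[0.001, 0.0005, 0.0016], 1.3, 1]
    - [[0.001, 0.0006, 0.0022], 1.8, 1]
    - [[0.001, 0.0008, 0.0028], 2.3, 1]
    - [[0.001, 0.001, 0.0034], 2.8, 1]
    - [[0.001, 0.001, 0.0038], 3.2, 1]
    - [[0.001, 0.001, 0.004], 3.5, 1]
    - [[0.001, 0.001, 0.004], 3.7, 1]
    - [[0.001, 0.001, 0.004], 3.7, 1]

```text
time: 21.55
tool_pos: [0.5769, -0.002, 0.0704]
ee_rot: [-3.141, -0.002, 2.123]
wrist_force: [-3.6, 4.1, -2.3]
width: 0.016
finger_force: 33.4
```

```bash
python3 look.py w9; python3 bar.py w9 .0945 .58 -.002; python3 - <<'E'
from h import *
s=robot.snapshot("scene");np.savez("/tmp/s9.npz",**s)
E
python3 bar.py s9 .0945 .58 -.002
```

```text
21.6 [ 0.5769 -0.002   0.0703] [-3.1406e+00 -2.3000e-03  2.1230e+00] 0.0159 [-3.6  4.5 -2.5]
red 93 [252.7 131.7] [0.545  0.0535 0.012 ]
bar 2596 [0.5725 0.0052] [array([573.4,   4. ]), array([16.1, 75.3]), np.float64(31.7)] ang -1.0107
cloud top 2567 [0.5729 0.0047 0.0935] -1.0113
cloud top 43 [0.5667 0.0222 0.0953] 2.1105
```

>>> carry_out:
  steps:
    - [[0, 0, 0], 0, 0.6]
    - [[0, 0, 0], 0, 0.4]
    - [[0, 0, 0], 0, 0.3]
    - [[0, 0, 0], 0, 0.3]
    - [[0, 0, -0.03], 0, 0.3]
    - [[0, 0, -0.08], 0, 0.3]
    - [[-0.06, 0, -0.13], 0, 0.3]
    - [[-0.1, 0, -0.13], 0, 0.3]
    - [[-0.1, 0, -0.13], 0, 0.3]
    - [[-0.1, 0, -0.13], 0, 0.3]

```text
time: 22.9
tool_pos: [0.6296, -0.0878, 0.2001]
ee_rot: [-3.141, -0.001, 2.121]
wrist_force: [0.7, -0.3, 0.3]
width: 0.0323
finger_force: 0.0
```

```bash
python3 look.py wa; python3 bar.py wa .0945 .58 -.002; python3 - <<'E'
from h import *
s=robot.snapshot("top");np.savez("/tmp/ta.npz",**s); w=dict(np.load("/tmp/wa.npz"))
v=np.zeros((300,800,3),np.uint8)
for i,q in enumerate((s,w)): v[:,400*i:400*i+400]=cv2.resize(q["image"][:,:,::-1],(400,300))
cv2.imwrite("pics/end.png",v)
X=cloud(w); m=masks(w)["blue"]&(np.hypot(X[...,0]-.58,X[...,1]+.002)<.057)&(X[...,2]>.045); p=X[m]-[.58,-.002,0]
print(len(p),np.linalg.lstsq(np.c_[p[:,:2],np.ones(len(p))],p[:,2],rcond=None)[0].round(4))
E
python3 bar.py ta .0945 .58 -.002
```

```text
22.95 [ 0.6293 -0.0872  0.2001] [-3.1406e+00 -1.5000e-03  2.1223e+00] 0.0327 [-1.  -0.4  0.8]
red 14 [253.1 151.1] [ 0.6164 -0.0591  0.012 ]
bar 1121 [ 0.576 -0.001] [array([576.8,  -2.8]), array([12.2, 83.8]), np.float64(31.9)] ang -1.0106
cloud top 1135 [ 0.5762 -0.0013  0.0987] 2.1307
5324 [ 0.0227 -0.0511  0.0618]
cloud top 80 [ 0.5775 -0.0057  0.0947] 2.1088
```

View pics/end.png

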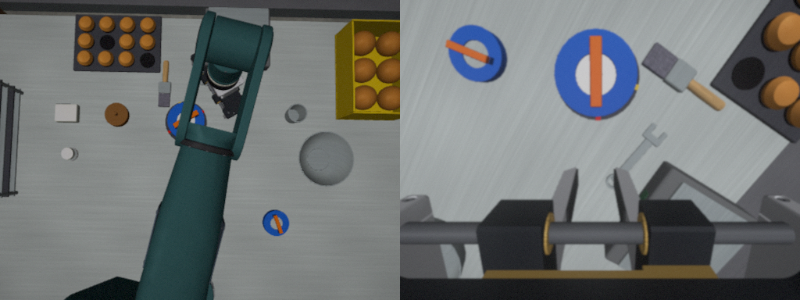

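The ring's bar lines up with the red marks, but the depth suggests it is tilted along the bar. I'll check the height at each end.

```bash
cat > tilt.py <<'E'
import sys
from h import *
w=dict(np.load(f"/tmp/{sys.argv[1]}.npz")); X=cloud(w); M=masks(w); u=np.array([np.cos(-1.01),np.sin(-1.01)]); n=np.array([-u[1],u[0]])
r=np.hypot(X[...,0]-.58,X[...,1]+.002); D=X[...,:2]-[.58,-.002]; a=D@u; b=D@n
for nm,m,zl in(("orange",M["orange"]&(r<.06),.085),("blue",M["blue"]&(r<.056)&(r>.033),.05)):
    for lo in np.arange(-.056,.056,.016):
        k=m&(a>lo)&(a<lo+.016)&(X[...,2]>zl-.03)
        if k.sum()>15: print(nm,round(lo+.008,3),k.sum(),np.median(X[k][:,2]).round(4),np.percentile(X[k][:,2],[10,90]).round(4))
for lo in np.arange(-.056,.056,.016):
    k=M["blue"]&(r<.056)&(r>.033)&(b>lo)&(b<lo+.016)&(X[...,2]>.03)
    if k.sum()>15: print("across",round(lo+.008,3),np.median(X[k][:,2]).round(4))
k=(r<.025)&~M["orange"]&~M["blue"]; print("cart top",np.median(X[k][:,2]).round(4)); 
m=(r>.09)&(r<.12)&(abs(X[...,2])<.02);print("table",np.median(X[m][:,2]))
E
python3 tilt.py wa
```

```text
orange -0.048 52 0.0934 [0.0924 0.0942]
orange -0.032 233 0.0935 [0.0925 0.0944]
orange -0.016 221 0.0934 [0.0924 0.0944]
orange 0.0 215 0.0934 [0.0925 0.0943]
orange 0.016 212 0.0937 [0.0927 0.0952]
orange 0.032 190 0.0935 [0.0925 0.0944]
blue -0.048 565 0.0595 [0.0585 0.0606]
blue -0.032 923 0.0595 [0.0586 0.0605]
blue -0.016 662 0.0595 [0.0585 0.0605]
blue 0.0 604 0.0595 [0.0585 0.0604]
blue 0.016 618 0.0595 [0.0586 0.0604]
blue 0.032 776 0.0595 [0.0586 0.0605]
blue 0.048 539 0.0595 [0.0585 0.0605]
across -0.048 0.0595
across -0.032 0.0596
across -0.016 0.0595
across 0.0 0.0596
across 0.016 0.0595
across 0.032 0.0595
across 0.048 0.0595
cart top 0.092
table -0.0009438863886861713
```

The ring is level: its top is at 0.0605 m and the bar top at 0.0945 m after the 1 mm table offset, which is exactly home. The bar is within a degree of the red marks and the bystanders haven't moved, so I'm handing it in.

```bash
python3 -c "
from bench import robot
print(robot.close_job())"
```

```text
the job is handed in; nothing more can be done
None
```

The filter is reassembled and the job handed in at about 23 s: strainer in first, new cartridge on top, and the large ring screwed down level and home with its bar at the red marks; the spent cartridge was not touched.

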